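# Line up three gasket moulds and load them into the crank press

### The job

Get the press ready for its next squeeze: nudge the three gasket moulds lying askew on the carrier plate into one straight, closed row, snug against the long fence, the end lip and one another, then slide the carrier by its black grip in under the guide strips, fully home against the brass stop beneath the platen. Keep the moulds lying flat on the carrier, let go, and leave the other things on the bench where they are.

Things in the scene. Friction and masses are not known exactly. Their poses are not given: they have to be found in the camera images.
- press: Fixed cast aluminium crank press on its oak block, one rigid unit. Origin: table height, under the slot's centre line. The carrier goes in along -y; x runs across the slot. Oak 310 wide (x +-155), y -375 to 345, 45 high. On it a steel bed plate, top z = 57, x +-90, y -270 to 335; its part at y > 0 is the open runway, level with the bed. Column at y < -290. Nothing on the press moves.
- slot_mouth (a point): Slot entrance centre: press x 0, y -45, z 57, on the bed; axes as the press. The slot runs y -270 to -45: side cheeks at x = +-58 (116 apart), topped by guide strips that reach in to x = +-50, 9 above the bed (strip tops 14 above it), over the carrier's edges. Flared cheeks 13 high, y -45 to -8, widen the mouth from 116 to about 145.
- stop (a point): Middle of the brass stop's face: press x 0, y -270, z 57 (bed height); axes as the press. Stop 20 high. The platen, 88 x 190, is above the slot at y -265 to -75, its underside 58 above the bed.
- hub_end (a point): Lowest point at the front end of the steel crank hub: press x 0, y 50, z 208. Hub, gear housing and press head overhang everything at smaller y, 60 to 85 wide, so over the grip's home place a vertical gripper does not fit: lean the tool back 30 to 45 degrees from vertical, its upper end towards +y. The crank arm points to +x and up; its wooden grip: x 113, z 292, y 43 to 128, radius 14.
- carrier: Loose aluminium carrier plate, smooth, 0.4 kg, 112 (x) x 240 (y) x 6, on the runway. Origin: centre of underside. Its -y end enters the slot; home at press x 0 (play 2 each way), y -150, z 57, axes parallel. On top a dark long fence, 10 high, inner face x = 40, y -120 to 80, and a dark end lip, 10 high, inner face y = -114, x -34 to 40. Neck 16 wide, 6 high, y 120 to 145, to the grip.
- grip (a point): Centre of the carrier's black grip: carrier x 0, y 177.5, z 24; axes as the carrier. A bar along y: 65 long (carrier y 145 to 210), 22 wide in x (pinch it across x), 24 high (z 12 to 36). Jerks or quick turns of the carrier make the moulds slip on it.
- mould_a: Loose gasket mould, nearest the end lip at the start: aluminium block 72 (x) x 60 (y) x 18 high, about 0.19 kg, slippery, black ring on top. Origin: centre of underside, on the carrier plate (6 above the bed). Turned up to 8 degrees on the carrier. In the finished row, in any order, the moulds lie at carrier x = 4 (against the long fence) and y = -84, -24 and 36.
- mould_b: Loose gasket mould, in the middle at the start: aluminium block 72 (x) x 60 (y) x 18 high, about 0.19 kg, slippery, black ring on top. Origin: centre of underside, on the carrier plate (6 above the bed). Turned up to 8 degrees on the carrier. In the finished row, in any order, the moulds lie at carrier x = 4 (against the long fence) and y = -84, -24 and 36.
- mould_c: Loose gasket mould, nearest the grip at the start: aluminium block 72 (x) x 60 (y) x 18 high, about 0.19 kg, slippery, black ring on top. Origin: centre of underside, on the carrier plate (6 above the bed). Turned up to 8 degrees on the carrier. In the finished row, in any order, the moulds lie at carrier x = 4 (against the long fence) and y = -84, -24 and 36.
- rubber_ring: Bystander: loose black rubber ring, 58 across, 7 high, on the oak at the +x side of the runway. Origin: centre of underside.
- valve_housing: Bystander: loose brass valve housing, 34 across, 43 high, standing on the oak at the +x side of the runway. Origin: centre of underside.
- filter_plate: Bystander: loose round aluminium filter plate, 54 across, 4 thick, on the oak at the -x side of the press. Origin: centre of underside.
- pot_upper: Bystander: octagonal aluminium pot upper with black handle (to its +y, 98 from the axis) and lid, 104 across, 131 high, standing on the table to the left. Origin: centre of underside.
- pot_base: Bystander: octagonal aluminium pot base, 104 across, 78 high, standing on the table to the left. Origin: centre of underside.
- scoop: Bystander: copper measuring scoop, bowl 54 across and 30 high, handle to its -x, 130 long, on the table to the right. Origin: centre of the bowl's underside.
- screwdriver: Bystander: screwdriver, 190 long, lying along its x axis on the table to the right of the oak block. Origin: middle of its underside.
Not all that is in view belongs to the job. What is shaped like the mould_c but purple or red is not meant.

How it is judged:
On the way:
1. the three moulds stand in a straight closed row against fence and lip while the carrier is still out in front of the press (x of mould_a in the frame of carrier between 0.001 and 0.008 m and y of mould_a in the frame of carrier between -0.087 and 0.0405 m and z of mould_a in the frame of carrier between 0.003 and 0.009 m and angle between the y axis of each of mould_a, mould_b, mould_c and the y axis of carrier, either way round below 0.06 rad and x of mould_b in the frame of carrier between 0.001 and 0.008 m and y of mould_b in the frame of carrier between -0.087 and 0.0405 m and z of mould_b in the frame of carrier between 0.003 and 0.009 m and x of mould_c in the frame of carrier between 0.001 and 0.008 m and y of mould_c in the frame of carrier between -0.087 and 0.0405 m and z of mould_c in the frame of carrier between 0.003 and 0.009 m and y of carrier in the frame of press above -0.05 m), for 0.2 s.
At the end, for the whole second after the job is handed in: The carrier is home (within 3.5 mm of the stop, on the bed, square within 0.03 rad) and at rest; on it the three moulds lie flat in one row: each within 3 mm of the long fence and square within 0.06 rad, from the end lip on, with gaps of at most 4.5 mm in all (x of mould_a in the frame of carrier between 0.001 and 0.008 m and y of mould_a in the frame of carrier between -0.087 and 0.0405 m and z of mould_a in the frame of carrier between 0.003 and 0.009 m and angle between the y axis of each of mould_a, mould_b, mould_c and the y axis of carrier, either way round below 0.06 rad and x of mould_b in the frame of carrier between 0.001 and 0.008 m and y of mould_b in the frame of carrier between -0.087 and 0.0405 m and z of mould_b in the frame of carrier between 0.003 and 0.009 m and x of mould_c in the frame of carrier between 0.001 and 0.008 m and y of mould_c in the frame of carrier between -0.087 and 0.0405 m and z of mould_c in the frame of carrier between 0.003 and 0.009 m and y of carrier in the frame of press below -0.1465 m and angle between the y axis of carrier and the y axis of press, either way round below 0.03 rad and z of carrier in the frame of press below 0.063 m and linear speed of each of mould_a, mould_b, mould_c, carrier below 0.02 m/s); the robot touches nothing.
It fails at once if a mould is lifted, tipped, or falls off the carrier (angle between any of mould_a, mould_b, mould_c's own z axis and vertical above 0.25 rad or z of any of mould_a, mould_b, mould_c in the frame of carrier above 0.02 m or z of any of mould_a, mould_b, mould_c in the frame of carrier below -0.004 m).
It fails at once if one of the other things is pushed away (over 30 mm) or knocked over (distance of any of rubber_ring, valve_housing, filter_plate, pot_upper, pot_base, scoop, screwdriver from where it was at the start of the episode above 0.03 m or angle between any of rubber_ring, valve_housing, filter_plate, pot_upper, pot_base, scoop, screwdriver's own z axis and vertical above 0.5 rad).
It also fails if it takes over 67 s, if anything falls off the work surface, if the arm or the gripper's body presses on something with over 40 N, if the wrist force passes 120 N, or if a joint passes its speed limit or range.

### The arm

A 6-joint arm with a two-finger parallel gripper is mounted at the origin on the work surface. World frame = base frame: x ahead of the robot, y to its left, z up, the work surface at z = 0. Lengths are in m, angles in rad, forces in N, time in s.
With the tool pointing down it reaches from about 0.3 to 0.85 m from the base axis. Payload 4.2 kg.
Tool frame: the origin (TCP) lies midway between the tips of the shut fingers; the grasp point (between the pads) lies 19 mm behind it; z points along the fingers, y is the line along which they close (so a half turn about z gives the same grasp; the last joint's range is limited). The gripper opens to 91 mm and grips with 3 to 60 N. Pads are 32 mm wide; open, the fingers measure 118 mm over their backs; the gripper's body (76 mm by 178 mm) begins 60 mm behind the grasp point.
Start: joints at [-1.356, 0.32, 1.565, -0, 1.257, -0.02], TCP at [0.134, -0.559, 0.214] pointing down, gripper open.
Joint ranges: [-3.11, 3.11], [-0.84, 2.01], [0.21, 2.61], [-1.34, 4.49], [0.05, 2.63], [-2.56, 2.56]. Speed limits (rad/s): [2.57, 2.57, 3.14, 3.14, 3.14, 3.14].

### API

Orientations are given as a unit quaternion [w, x, y, z].
In Python, from station import * gives the robot as it stands.
- The arm moves only by the tool play_rows, never from a script. Its argument "deltas" is a list that holds one entry, the list of rows, each a list of 7 numbers: the shift along the tool's x, y, z in m, then the turn, a rotation vector about the tool's x, y, z in degrees, then the opening, from 0 (shut) to 1 (fully open). In form: [[[x, y, z, wx, wy, wz, gripper], ...]]. A call has 1 to 12 rows; each row is the pose to reach, as a shift and turn from the pose commanded when the call began, along the tool's axes at that moment; what a row does not reach only later rows make up. A row lasts 1/8 s, in which the tool goes at most 62.5 mm and 10.7 degrees, less where a joint would pass 70% of its speed; a pose out of reach is approached as far as the arm can. A call with a gripper value outside its range is refused whole. The fingers move at their own pace and stop on an object; "newtons" is the grip in N (left out, the last holds). Time passes only in rows, so rows that repeat a pose let the fingers close. It gives the time, the measured TCP pose, the force, the opening and the grip force at its end, in the units of the state.
- state(): the state, without advancing time (a new reading comes with each control period).
- snapshot(name): name is "scene" or "top"; returns a dict with "image" (400x640x3 uint8, red, green, blue), "mtx" (3x3 intrinsics, pixels), "cam_to_world" (4x4, takes a point from camera to world coordinates). Camera axes: x right, y down, z forward; pixel columns grow to the right and rows downward; lengths in m; the calibration is good to about 2 mm. A picture is of the moment at which its call begins. There is no depth.
- finish_job(): hands the job in; it is judged then, once.
The state is a dict: "time": time; "joints": joint angles; "qd": joint speeds; "joint_efforts": joint torques, N m; "ee_pos": TCP position; "orientation": TCP orientation; "contact_force": force on the tool from outside, world axes, zero at the start; "wrist_torque": the same for the moment, N m; "grip_width": opening from 0.0 (shut) to 1.0 (fully open); "finger_force": force on a finger pad.
Only numpy, scipy, OpenCV 4.12 (cv2) and the standard library are available. Lean on these libraries where they do the work, as an engineer would, in place of code of your own. Each camera call takes 0.05 s, during which the arm holds its last target. There are 200 camera calls.

## Working session

There is one attempt and no reset: what is moved stays moved. The work goes in short steps, Python scripts to look and compute and a tool call to move; the robot and the scene stay as the last step left them, time stands still between calls to the robot, and variables do not carry over. Pictures are saved under pics/ and viewed, at most 13 in all, crops included, and the job is handed in when it is done.

Besides the shell and the picture viewer there is one more tool, called after "Request:" by a JSON object that holds its "method" and its "body", one argument or row to a line. play_rows: Moves the arm, as the interface text tells. Its arguments: {"type":"object","properties":{"deltas":{"type":"array"},"newtons":{"type":"number"}},"required":["deltas"]}

```bash
mkdir -p pics; ls
python3 - <<'E'
from station import *
import cv2,numpy as np
for n in("scene","top"):
    s=snapshot(n);cv2.imwrite(f"pics/{n}0.png",s["image"][:,:,::-1]);np.savez(f"{n}0.npz",**s);print(n,s["mtx"].tolist(),np.round(s["cam_to_world"],4).tolist())
print(state())
E
```

```text
pics
scene [[401.1338331639307, 0.0, 323.19700884368774], [0.0, 401.1338331639307, 200.70348888147976], [0.0, 0.0, 1.0]] [[-0.4101, 0.5071, -0.7581, 1.6637], [0.912, 0.2369, -0.3349, 0.4807], [0.0098, -0.8287, -0.5596, 0.9818], [0.0, 0.0, 0.0, 1.0]]
top [[383.95944805962324, 0.0, 320.5355982203396], [0.0, 383.95944805962324, 200.13543990959434], [0.0, 0.0, 1.0]] [[0.025, -0.9831, 0.1813, 0.331], [-0.9997, -0.0235, 0.0103, -0.0028], [-0.0058, -0.1815, -0.9834, 1.2918], [0.0, 0.0, 0.0, 1.0]]
{'time': 0.1, 'joints': array([-1.35603881e+00,  3.20233962e-01,  1.56553704e+00, -5.44879798e-05,
        1.25740273e+00, -2.00026485e-02]), 'qd': array([ 0.00197387,  0.00027865, -0.0035479 , -0.00053706,  0.00152596,
       -0.00145799]), 'joint_efforts': array([-1.40185680e-04, -4.13332772e+01, -2.32510722e+01,  7.28474488e-02,
        4.21892689e-02, -4.57179613e-05]), 'ee_pos': array([ 0.13363799, -0.55879676,  0.21320868]), 'orientation': array([-7.84274402e-04,  9.93117567e-01,  1.17119049e-01, -1.02646638e-04]), 'contact_force': array([-0.05549824,  0.04537912, -0.00560068]), 'wrist_torque': array([0.03909243, 0.01638009, 0.0254653 ]), 'finger_force': 0.0, 'grip_width': 0.9994916196567408}
```

View pics/scene0.png

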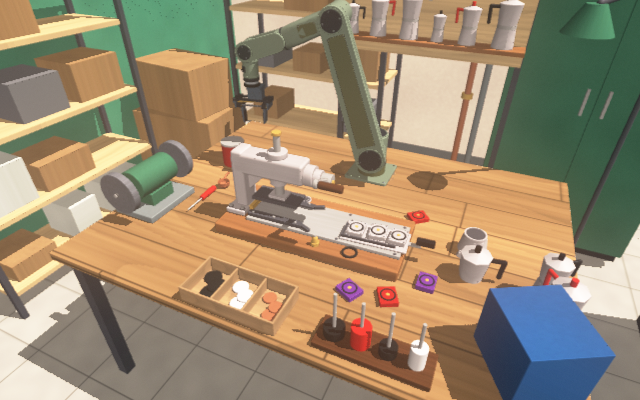

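View pics/top0.png

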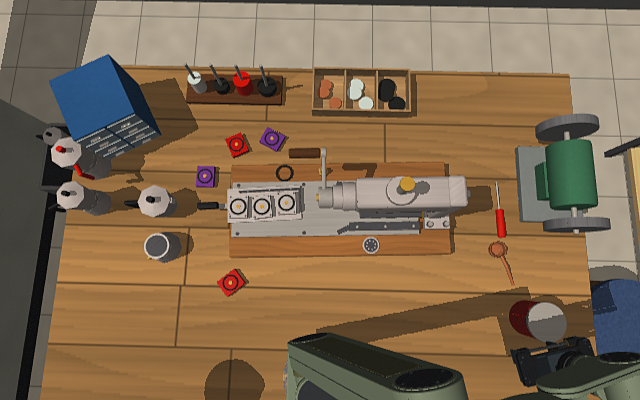

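Scene: the press runs across the top image, carrier at about (265,203), grip at about (208,206), moulds at (238,207), (262,206), (287,202); press +x is up in the picture (world +x). Next, a closer look.

```bash
cat > h.py <<'E'
import numpy as np,cv2
def ray(s,u,v,z):
    K,T=s["mtx"],s["cam_to_world"]
    d=T[:3,:3]@np.linalg.solve(K,[u,v,1.]);o=T[:3,3]
    return (o+d*(z-o[2])/d[2])
def proj(s,P):
    K,T=s["mtx"],s["cam_to_world"]
    p=K@(T[:3,:3].T@(np.array(P)-T[:3,3]));return p[:2]/p[2]
E
python3 - <<'E'
from h import *
s=dict(np.load("top0.npz"))
im=cv2.cvtColor(s["image"],cv2.COLOR_RGB2BGR)
a=cv2.resize(im[170:250,190:340],None,fx=5,fy=5,interpolation=cv2.INTER_CUBIC)
s2=dict(np.load("scene0.npz"));b=cv2.cvtColor(s2["image"],cv2.COLOR_RGB2BGR)
b=cv2.resize(b[200:240+10,300:450],None,fx=5,fy=4,interpolation=cv2.INTER_CUBIC)
cv2.imwrite("pics/c0.png",np.vstack([a,b[:200]]))
for n,uv,z in [("oakTL",(230,164),.045),("oakBL",(230,257),.045),("oakBR",(450,254),.045),("bedTL",(229,184),.057),("bedBL",(230,236),.057)]:print(n,ray(s,*uv,z).round(4))
E
```

```text
oakTL [0.6772 0.3179 0.045 ]
oakBL [0.3678 0.2969 0.045 ]
oakBR [ 0.3949 -0.41    0.045 ]
bedTL [0.6056 0.3135 0.057 ]
bedBL [0.4343 0.2986 0.057 ]
```

View pics/c0.png

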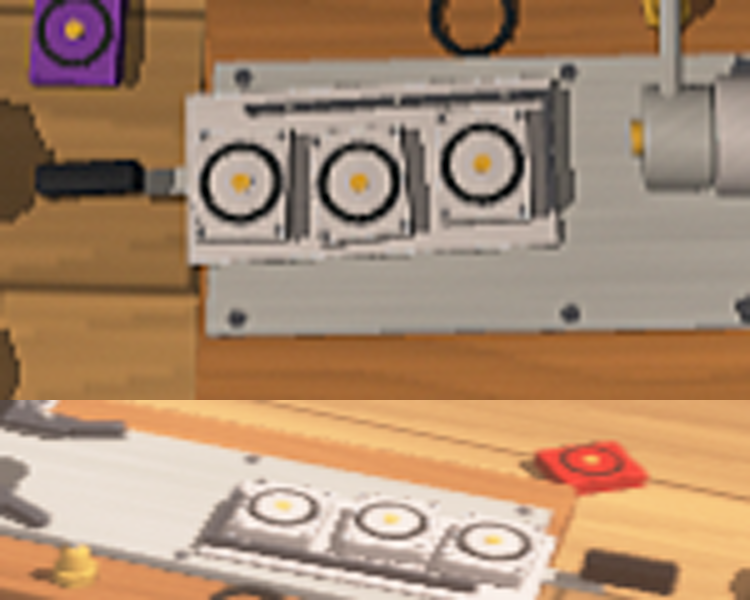

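The crop shows the carrier corners at about crop (187,97), (190,264), (560,243), the ring centres with gold dots at (240,182), (358,182) and (481,163), and the grip from (37,180) to (140,178). The fence is on top and the lip on the right.

```bash
cat >> h.py <<'E'
def line(P):
    vx,vy,x,y=cv2.fitLine(np.float32(P),cv2.DIST_HUBER,0,.01,.01).ravel();return np.array([x,y]),np.array([vx,vy])
E
python3 - <<'E'
from h import *
s=dict(np.load("top0.npz"))
im=s["image"];g=cv2.GaussianBlur(im,(3,3),0);hsv=cv2.cvtColor(g,cv2.COLOR_RGB2HSV)
S=hsv[...,1].astype(float)
def edges(ch,us,v0,v1):  # strongest vertical gradient subpixel
    P=[]
    for u in us:
        d=np.abs(np.diff(ch[v0:v1,u]));i=int(d.argmax())
        if 0<i<len(d)-1:
            a,b,c=d[i-1:i+2];o=(a-c)/(2*(a-2*b+c)+1e-9)
            P.append((u,v0+i+.5+o))
    return P
def W(P,z):return np.array([ray(s,*p,z)[:2] for p in P])
for n,us,a,b,z in [("bed -x",range(235,440,4),228,246,.057),("bed +x",range(236,276,3),176,190,.057)]:
    P=edges(S,us,a,b);p,d=line(W(P,z));print(n,p.round(4),d.round(4),np.degrees(np.arctan2(-d[0]*np.sign(d[1]),abs(d[1]))).round(2))
P=[]
for v in range(186,236,3):
    if 186<=v<225:continue
    r=np.abs(np.diff(S[v,222:242]));P.append((222+r.argmax()+.5,v))
print("bed end",W(P,.057).mean(0).round(4))
c=lambda x,y:((x+.5)/5-.5+190,(y+.5)/5-.5+170)
for n,q,z in [("pl TL",(187,97),.063),("pl BL",(190,264),.063),("pl BR",(560,243),.063),("fenceL",(248,109),.073),("fenceR",(545,95),.073),("gripL",(37,180),.093),("gripR",(140,178),.093),("ringbar",(146,182),.075),("C",(240,182),.081),("B",(358,182),.081),("A",(481,163),.081)]:
    print(n,ray(s,*c(*q),z).round(4))
E
```

```text
bed -x [ 0.4446 -0.0302] [ 0.0403 -0.9992] 2.31
bed +x [0.6162 0.2235] [ 0.0426 -0.9991] 2.44
bed end [0.4553 0.2984]
pl TL [0.5873 0.3174 0.063 ]
pl BL [0.4774 0.3078 0.063 ]
pl BR [0.4968 0.0697 0.063 ]
fenceL [0.5782 0.2746 0.073 ]
fenceR [0.5921 0.0821 0.073 ]
gripL [0.525  0.4011 0.093 ]
gripR [0.5279 0.3358 0.093 ]
ringbar [0.5283 0.3368 0.075 ]
C [0.5288 0.2749 0.081 ]
B [0.5306 0.1992 0.081 ]
A [0.5449 0.121  0.081 ]
```

```bash
cat >> h.py <<'E'
from scipy.spatial.transform import Rotation as Rn
PO,PY=np.array([.5358,-.0336]),2.35     # press
CO,CY=np.array([.5423,.1932]),4.5       # carrier (start)
def world(o,yaw,x,y):
    a=np.radians(yaw);return o+np.array([x*np.cos(a)-y*np.sin(a),x*np.sin(a)+y*np.cos(a)])
def local(o,yaw,p):
    return world(np.zeros(2),-yaw,*(np.array(p)[:2]-o))
def ori(yaw,lean=0): # tool y along +x of a frame at yaw; lean: upper end to its +y
    R=np.array([[0,1,0],[1,0,0],[0,0,-1.]]).T
    return Rn.from_euler('zx',[yaw,-lean],degrees=True).as_matrix() @ R if 0 else (Rn.from_euler('z',yaw,degrees=True)*Rn.from_euler('x',-lean,degrees=True)*Rn.from_matrix(R))
def deltas(st,tg): # tg: list of (pos3, Rotation)
    q=st["orientation"];R0=Rn.from_quat(q[[1,2,3,0]])
    for p,R in tg:
        d=R0.inv().apply(np.array(p)-st["ee_pos"]);r=(R0.inv()*R).as_rotvec(degrees=True)
        print(np.round(d,4).tolist(),np.round(r,2).tolist())
E
python3 - <<'E'
from h import *
from station import state
st=state()
q=st["orientation"];print(Rn.from_quat(q[[1,2,3,0]]).as_matrix().round(3).tolist()); print(ori(4.5,0).as_matrix().round(3).tolist(), ori(0,40).as_matrix().round(3).tolist())
R=ori(4.5)
g=world(CO,CY,-.003,.132)
print(g)
deltas(st,[((.30,-.25,.32),R),((.34,0.1,.32),R),((*g,.25),R)])
E
```

```text
[[0.973, 0.233, -0.0], [0.233, -0.973, 0.002], [-0.0, -0.002, -1.0]]
[[-0.078, 0.997, 0.0], [0.997, 0.078, 0.0], [0.0, 0.0, -1.0]] [[0.0, 1.0, 0.0], [0.766, 0.0, -0.643], [-0.643, 0.0, -0.766]]
[0.52895265 0.32455771]
[0.2336, -0.2618, -0.1064] [-0.08, -0.06, -81.05]
[0.354, -0.5929, -0.1059] [-0.08, -0.06, -81.05]
[0.59, -0.7672, -0.0356] [-0.08, -0.06, -81.05]
```

Request:
{"method": "play_rows", "body": {
  "deltas": [
    [[0.03, -0.03, -0.05, 0, 0, -8, 0.5], [0.07, -0.07, -0.09, 0, 0, -18, 0.5], [0.11, -0.11, -0.106, 0, 0, -28, 0.5], [0.15, -0.15, -0.106, 0, 0, -38, 0.5], [0.19, -0.2, -0.106, 0, 0, -48, 0.5], [0.234, -0.25, -0.106, 0, 0, -58, 0.5], [0.26, -0.3, -0.106, 0, 0, -68, 0.5], [0.28, -0.35, -0.106, 0, 0, -78, 0.5], [0.3, -0.41, -0.106, 0, 0, -81, 0.5], [0.32, -0.47, -0.106, 0, 0, -81, 0.5], [0.34, -0.53, -0.106, 0, 0, -81, 0.5], [0.354, -0.59, -0.106, 0, 0, -81, 0.5]]
  ]
}}

```text
time: 1.6
ee_pos: [0.3405, 0.0976, 0.3198]
orientation: [0.0, 0.679, 0.734, 0.0]
contact_force: [1.6, -0.7, -0.3]
grip_width: 0.498
finger_force: 0.0
```

Run:
```python
from h import *
from station import state
st=state();print(st["ee_pos"],st["joints"],st["time"])
R=ori(4.5)
g=world(CO,CY,-.003,.132)
deltas(st,[((*g,.25),R),((*g,.12),R),((*g,.071),R)])
```

```text
[0.34050795 0.09757386 0.31982171] [ 2.46931468e-01 -9.70740462e-02  1.78517364e+00 -3.48277316e-04
  1.45288990e+00  1.69296534e-01] 1.6
[0.2117, 0.2054, 0.0699] [0.04, 0.01, -0.05]
[0.2117, 0.2054, 0.1999] [0.04, 0.01, -0.05]
[0.2117, 0.2053, 0.2489] [0.04, 0.01, -0.05]
```

Request:
{"method": "play_rows", "body": {
  "deltas": [
    [[0.05, 0.04, 0, 0, 0, 0, 0.5], [0.09, 0.08, 0, 0, 0, 0, 0.5], [0.13, 0.12, 0.02, 0, 0, 0, 0.5], [0.17, 0.165, 0.05, 0, 0, 0, 0.5], [0.212, 0.205, 0.07, 0, 0, 0, 0.5], [0.212, 0.205, 0.12, 0, 0, 0, 0.5], [0.212, 0.205, 0.17, 0, 0, 0, 0.5], [0.212, 0.205, 0.2, 0, 0, 0, 0.5], [0.212, 0.205, 0.2, 0, 0, 0, 0.5]]
  ]
}}

```text
time: 2.72
ee_pos: [0.5269, 0.3218, 0.1169]
orientation: [-0.001, 0.679, 0.734, -0.003]
contact_force: [0.5, -0.1, 0.7]
grip_width: 0.5
finger_force: 0.0
```

Run:
```python
from h import *
from station import *
st=state();print(st["ee_pos"],st["time"],local(CO,CY,st["ee_pos"]))
s=snapshot("top");t=snapshot("scene")
f=lambda im,a,b,c,d,k:cv2.resize(im[a:b,c:d,::-1],None,fx=k,fy=k,interpolation=cv2.INTER_CUBIC)
cv2.imwrite("pics/c1.png",np.vstack([f(s["image"],160,250,180,330,4),f(t["image"],190,250,300,450,4)]))
```

```text
[0.52693    0.32180894 0.11693427] 2.725 [-0.00523208  0.1294184 ]
```

View pics/c1.png

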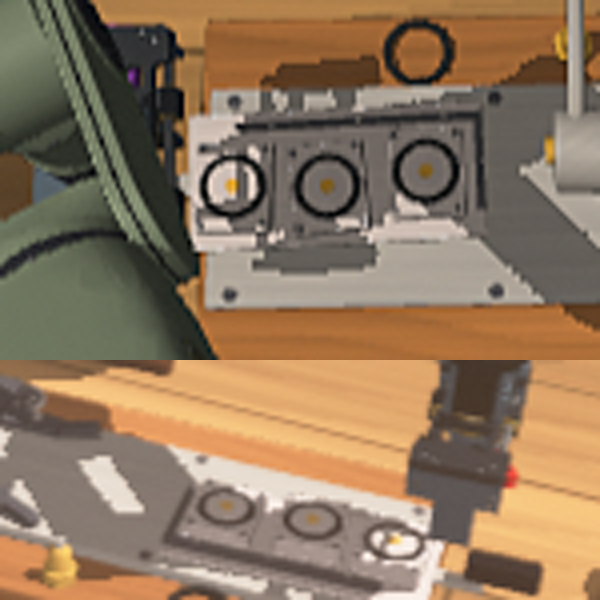

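Crop c1 shows the gripper at the grip end of the carrier, behind C (C's ring is at crop (232,186)). I descend a little further back.

Request:
{"method": "play_rows", "body": {
  "deltas": [
    [[0.003, 0.001, 0.0, 0, 0, 0, 0.5], [0.003, 0.001, 0.015, 0, 0, 0, 0.5], [0.003, 0.001, 0.03, 0, 0, 0, 0.5], [0.003, 0.001, 0.045, 0, 0, 0, 0.5], [0.003, 0.001, 0.045, 0, 0, 0, 0.5]]
  ]
}}

```text
time: 3.45
ee_pos: [0.5283, 0.3252, 0.0728]
orientation: [-0.001, 0.679, 0.734, -0.002]
contact_force: [-0.5, 0.8, -0.3]
grip_width: 0.501
finger_force: 0.0
```

Request:
{"method": "play_rows", "body": {
  "deltas": [
    [[-0.005, 0, 0, 0, 0, 0, 0.5], [-0.01, 0, 0, 0, 0, 0, 0.5], [-0.015, 0, 0, 0, 0, 0, 0.5], [-0.02, 0, 0, 0, 0, 0, 0.5], [-0.025, 0, 0, 0, 0, 0, 0.5], [-0.03, 0, 0, 0, 0, 0, 0.5], [-0.035, 0, 0, 0, 0, 0, 0.5], [-0.04, 0, 0, 0, 0, 0, 0.5], [-0.044, 0, 0, 0, 0, 0, 0.5], [-0.047, 0, 0, 0, 0, 0, 0.5]]
  ]
}}

```text
time: 4.7
ee_pos: [0.5332, 0.2789, 0.0749]
orientation: [-0.0, 0.679, 0.734, 0.0]
contact_force: [-0.7, 1.4, -0.1]
grip_width: 0.502
finger_force: 1.1
```

```bash
cat >> h.py <<'E'
def dots(s,z=.081): # gold centres of moulds near the carrier
    hsv=cv2.cvtColor(s["image"],cv2.COLOR_RGB2HSV)
    m=cv2.inRange(hsv,(15,90,70),(35,255,255));m[:, :200]=0;m[:,312:]=0;m[:180]=0;m[225:]=0
    n,l,st,c=cv2.connectedComponentsWithStats(m)
    return [(c[i].round(1),st[i,4],ray(s,*c[i],z)[:2]) for i in range(1,n) if st[i,4]>=3]
E
python3 - <<'E'
from h import *
from station import *
st=state();print(st["ee_pos"],st["contact_force"],st["time"],local(CO,CY,st["ee_pos"]))
s=snapshot("top");cv2.imwrite("pics/raw2.png",s["image"][:,:,::-1])
for c,a,p in dots(s):print(c,a,p.round(4),local(CO,CY,p).round(4))
E
```

```text
[0.53316258 0.27890888 0.07491472] [-0.6681631   1.42310542 -0.06458077] 4.7 [-0.00238462  0.08616158]
[204.5 200.9] 21 [0.5428 0.3823] [0.0154 0.1884]
[288.7 202.2] 11 [0.5451 0.1116] [-0.0036 -0.0816]
[251.2 205.2] 11 [0.5325 0.2315] [-0.0068  0.0389]
[270.  205.8] 10 [0.5319 0.1711] [-0.0121 -0.0212]
[202.8 210.1] 16 [0.5128 0.3855] [-0.0144  0.1941]
```

Request:
{"method": "play_rows", "body": {
  "deltas": [
    [[-0.002, 0, 0, 0, 0, 0, 0.5], [-0.004, 0, 0, 0, 0, 0, 0.5], [-0.005, 0, 0, 0, 0, 0, 0.5], [-0.005, 0, 0, 0, 0, 0, 0.5]]
  ]
}}

```text
time: 5.25
ee_pos: [0.5336, 0.2745, 0.0749]
orientation: [-0.0, 0.679, 0.734, 0.0]
contact_force: [-0.9, 5.1, 0.0]
grip_width: 0.497
finger_force: 2.5
```

Run:
```python
from h import *
from station import *
st=state();print(st["ee_pos"],st["contact_force"],st["time"],local(CO,CY,st["ee_pos"]))
s=snapshot("top")
for c,a,p in dots(s):print(c,a,p.round(4),local(CO,CY,p).round(4))
R=ori(4.5)
deltas(st,[((*world(CO,CY,-.003,.092),.075),R),((*world(CO,CY,-.003,.092),.110),R),((*world(CO,CY,-.075,.03),.11),R),((*world(CO,CY,-.075,.03),.07),R)])
```

```text
[0.53358396 0.27446792 0.0749364 ] [-0.91404056  5.14951022  0.04875   ] 5.25 [-0.00231296  0.08170125]
[206.8 200.7] 18 [0.5436 0.3749] [0.0155 0.181 ]
[290.  201.8] 10 [0.5465 0.1076] [-0.0025 -0.0857]
[252.7 205.2] 11 [0.5326 0.2265] [-0.007  0.034]
[271.4 205.6] 13 [0.5327 0.1667] [-0.0117 -0.0257]
[204.6 209.9] 14 [0.5138 0.3798] [-0.0138  0.1882]
[0.0103, -0.0007, -0.0001] [0.02, -0.03, -0.05]
[0.0103, -0.0007, -0.0351] [0.02, -0.03, -0.05]
[-0.0517, -0.0726, -0.0351] [0.02, -0.03, -0.05]
[-0.0518, -0.0726, 0.0049] [0.02, -0.03, -0.05]
```

Request:
{"method": "play_rows", "body": {
  "deltas": [
    [[0.008, 0, 0, 0, 0, 0, 0.5], [0.01, 0, -0.02, 0, 0, 0, 0.4], [0.01, 0, -0.04, 0, 0, 0, 0], [-0.01, -0.03, -0.04, 0, 0, 0, 0], [-0.035, -0.055, -0.04, 0, 0, 0, 0], [-0.046, -0.07, -0.04, 0, 0, 0, 0], [-0.046, -0.07, -0.03, 0, 0, 0, 0], [-0.046, -0.07, -0.015, 0, 0, 0, 0], [-0.046, -0.07, 0.0, 0, 0, 0, 0], [-0.046, -0.07, 0.005, 0, 0, 0, 0], [-0.046, -0.07, 0.005, 0, 0, 0, 0]]
  ]
}}

```text
time: 6.68
ee_pos: [0.4672, 0.2228, 0.0691]
orientation: [-0.0, 0.679, 0.734, -0.001]
contact_force: [1.3, 0.0, 0.0]
grip_width: 0.007
finger_force: 0.0
```

Run:
```python
from h import *
from station import *
st=state();print(st["ee_pos"],st["contact_force"],st["time"],local(CO,CY,st["ee_pos"]),st["grip_width"])
s=snapshot("top")
for c,a,p in dots(s):print(c,a,p.round(4),local(CO,CY,p).round(4))
im=s["image"][:,:,::-1]
cv2.imwrite("pics/c2.png",cv2.resize(im[160:250,180:330],None,fx=5,fy=5,interpolation=cv2.INTER_CUBIC))
```

```text
[0.46721444 0.2228323  0.06909762] [1.30829861 0.03965259 0.03503573] 6.675 [-0.07252917  0.03543209] 0.007290493933555786
[214.7 189.5] 397 [0.581  0.3522] [0.051  0.1555]
[290.  201.8] 10 [0.5465 0.1076] [-0.0025 -0.0857]
[271.4 205.6] 13 [0.5327 0.1667] [-0.0117 -0.0257]
```

View pics/c2.png

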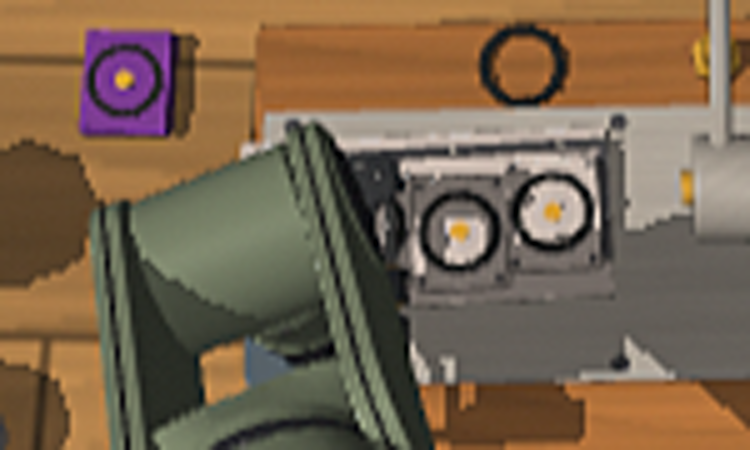

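The rings of A and B are at crop (552,212) and (459,231), touching each other; C is hidden by the arm. Next I push C towards the fence.

Request:
{"method": "play_rows", "body": {
  "deltas": [
    [[0, 0.006, 0, 0, 0, 0, 0], [0, 0.011, 0, 0, 0, 0, 0], [0, 0.016, 0, 0, 0, 0, 0], [0, 0.02, 0, 0, 0, 0, 0], [0, 0.023, 0, 0, 0, 0, 0], [0, 0.025, 0, 0, 0, 0, 0], [0, 0.026, 0, 0, 0, 0, 0], [0, 0.027, 0, 0, 0, 0, 0]]
  ]
}}

```text
time: 7.72
ee_pos: [0.4941, 0.2248, 0.0699]
orientation: [-0.0, 0.679, 0.734, -0.0]
contact_force: [-0.7, -1.4, 0.3]
grip_width: 0.008
finger_force: 0.3
```

Request:
{"method": "play_rows", "body": {
  "deltas": [
    [[0, 0.001, 0, 0, 0, 0, 0], [0, 0.002, 0, 0, 0, 0, 0], [0, 0.002, 0, 0, 0, 0, 0]]
  ]
}}

```text
time: 8.1
ee_pos: [0.4964, 0.225, 0.0699]
orientation: [0.0, 0.679, 0.734, 0.0]
contact_force: [-0.1, -1.0, 0.2]
grip_width: 0.007
finger_force: 0.1
```

Request:
{"method": "play_rows", "body": {
  "deltas": [
    [[0, 0.001, 0, 0, 0, 0, 0], [0, 0.002, 0, 0, 0, 0, 0], [0, 0.003, 0, 0, 0, 0, 0], [0, 0.003, 0, 0, 0, 0, 0]]
  ]
}}

```text
time: 8.6
ee_pos: [0.498, 0.2251, 0.0699]
orientation: [-0.001, 0.679, 0.734, -0.001]
contact_force: [-5.1, 0.1, 3.0]
grip_width: 0.003
finger_force: 2.7
```

Run:
```python
from h import *
from station import *
st=state();print(st["ee_pos"],st["contact_force"],st["time"],local(CO,CY,st["ee_pos"]),st["grip_width"])
s=snapshot("scene")
im=s["image"][:,:,::-1]
cv2.imwrite("pics/c3.png",cv2.resize(im[195:255,320:440],None,fx=6,fy=6,interpolation=cv2.INTER_CUBIC))
```

```text
[0.49795731 0.22510772 0.06986237] [-5.13370095  0.11517628  3.0232011 ] 8.6 [-0.04170255  0.03528844] 0.002539954471180555
```

View pics/c3.png

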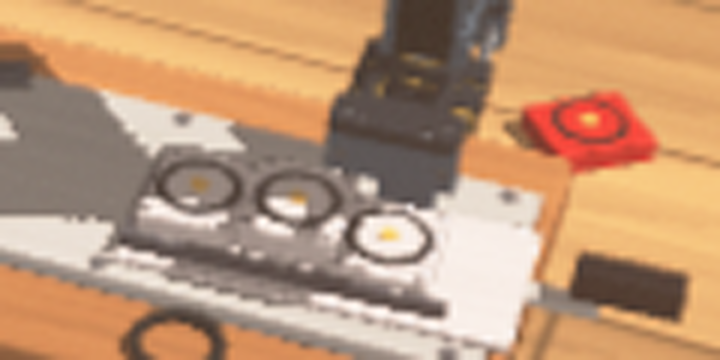

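C's ring is at crop (389,236), pushed over to the fence, and A and B are still off it; the 5 N reading confirms that C is against the fence. Next is B.

Request:
{"method": "play_rows", "body": {
  "deltas": [
    [[0, -0.015, 0, 0, 0, 0, 0], [0, -0.03, 0, 0, 0, 0, 0], [-0.03, -0.03, 0, 0, 0, 0, 0], [-0.06, -0.03, 0, 0, 0, 0, 0], [-0.06, -0.03, 0, 0, 0, 0, 0], [-0.06, -0.022, 0, 0, 0, 0, 0], [-0.06, -0.016, 0, 0, 0, 0, 0], [-0.06, -0.011, 0, 0, 0, 0, 0], [-0.06, -0.007, 0, 0, 0, 0, 0], [-0.06, -0.003, 0, 0, 0, 0, 0], [-0.06, -0.001, 0, 0, 0, 0, 0], [-0.06, 0.0, 0, 0, 0, 0, 0]]
  ]
}}

```text
time: 10.15
ee_pos: [0.5027, 0.1654, 0.0697]
orientation: [-0.001, 0.679, 0.734, -0.001]
contact_force: [-6.4, 1.6, 3.2]
grip_width: 0.003
finger_force: 2.8
```

Run:
```python
from h import *
from station import *
st=state();print(st["contact_force"],st["time"],local(CO,CY,st["ee_pos"]),st["grip_width"])
s=snapshot("top")
for c,a,p in dots(s):print(c,a,p.round(4),local(CO,CY,p).round(4))
```

```text
[-6.36753995  1.58526386  3.23700003] 10.15 [-0.04168597 -0.02457871] 0.0030528825206826435
[214.  192.2] 475 [0.5721 0.354 ] [0.0423 0.1579]
[290.  201.8] 10 [0.5465 0.1076] [-0.0025 -0.0857]
[212.5 216.5] 414 [0.4929 0.3528] [-0.0368  0.1629]
```

Same stop position and 6 N, so B is at the fence. Then A.

Request:
{"method": "play_rows", "body": {
  "deltas": [
    [[0, -0.012, 0, 0, 0, 0, 0], [0, -0.022, 0, 0, 0, 0, 0], [-0.03, -0.024, 0, 0, 0, 0, 0], [-0.06, -0.024, 0, 0, 0, 0, 0], [-0.06, -0.024, 0, 0, 0, 0, 0], [-0.06, -0.017, 0, 0, 0, 0, 0], [-0.06, -0.012, 0, 0, 0, 0, 0], [-0.06, -0.007, 0, 0, 0, 0, 0], [-0.06, -0.003, 0, 0, 0, 0, 0], [-0.06, -0.001, 0, 0, 0, 0, 0], [-0.06, 0.0, 0, 0, 0, 0, 0]]
  ]
}}

```text
time: 11.58
ee_pos: [0.5076, 0.1058, 0.0697]
orientation: [-0.001, 0.679, 0.734, -0.001]
contact_force: [-3.0, 0.8, 0.7]
grip_width: 0.003
finger_force: 1.8
```

Run:
```python
from h import *
from station import *
st=state();print(st["contact_force"],st["time"],local(CO,CY,st["ee_pos"]),st["grip_width"])
s=snapshot("top")
for c,a,p in dots(s):print(c,a,p.round(4),local(CO,CY,p).round(4))
R=ori(4.5)
deltas(st,[((*world(CO,CY,-.07,-.084),.07),R),((*world(CO,CY,-.07,.1),.12),R),((*world(CO,CY,-.001,.1),.12),R),((*world(CO,CY,-.001,.092),.072),R)])
```

```text
[-3.01027586  0.78357826  0.65685659] 11.575 [-0.04145389 -0.08443921] 0.0030433840429484205
[215.7 192.1] 549 [0.5724 0.3486] [0.0422 0.1525]
[213.8 216.6] 451 [0.4927 0.3487] [-0.0373  0.1589]
[0.0004, -0.0285, -0.0003] [-0.13, -0.01, -0.05]
[0.1844, -0.0288, -0.0502] [-0.13, -0.01, -0.05]
[0.1845, 0.0402, -0.0504] [-0.13, -0.01, -0.05]
[0.1765, 0.0403, -0.0024] [-0.13, -0.01, -0.05]
```

Request:
{"method": "play_rows", "body": {
  "deltas": [
    [[0, -0.012, 0, 0, 0, 0, 0], [0, -0.025, -0.01, 0, 0, 0, 0], [0.02, -0.028, -0.04, 0, 0, 0, 0.5], [0.07, -0.028, -0.05, 0, 0, 0, 0.5], [0.12, -0.01, -0.05, 0, 0, 0, 0.5], [0.165, 0.02, -0.05, 0, 0, 0, 0.5], [0.182, 0.041, -0.05, 0, 0, 0, 0.5], [0.182, 0.041, -0.04, 0, 0, 0, 0.5], [0.182, 0.041, -0.02, 0, 0, 0, 0.5], [0.18, 0.041, -0.003, 0, 0, 0, 0.5], [0.178, 0.041, -0.002, 0, 0, 0, 0.5]]
  ]
}}

```text
time: 13.0
ee_pos: [0.534, 0.2848, 0.0706]
orientation: [-0.001, 0.679, 0.734, -0.002]
contact_force: [0.5, -0.4, -0.3]
grip_width: 0.501
finger_force: 0.0
```

Request:
{"method": "play_rows", "body": {
  "deltas": [
    [[-0.004, 0, 0, 0, 0, 0, 0.5], [-0.007, 0, 0, 0, 0, 0, 0.5], [-0.009, 0, 0, 0, 0, 0, 0.5], [-0.011, 0, 0, 0, 0, 0, 0.5], [-0.012, 0, 0, 0, 0, 0, 0.5], [-0.012, 0, 0, 0, 0, 0, 0.5]]
  ]
}}

```text
time: 13.75
ee_pos: [0.5366, 0.2748, 0.0721]
orientation: [-0.0, 0.679, 0.734, 0.0]
contact_force: [-0.4, 1.9, 1.5]
grip_width: 0.498
finger_force: 0.9
```

Run:
```python
from h import *
from station import *
st=state();print(st["contact_force"],st["time"],local(CO,CY,st["ee_pos"]),st["grip_width"])
s=snapshot("top");im=s["image"][:,:,::-1]
for c,a,p in dots(s):print(c,a,p.round(4),local(CO,CY,p).round(4))
cv2.imwrite("pics/c4.png",cv2.resize(im[160:250,200:330],None,fx=6,fy=6,interpolation=cv2.INTER_CUBIC))
```

```text
[-0.40367772  1.86697891  1.49363232] 13.75 [0.00075403 0.0817804 ] 0.4978891809013803
[205.8 200.6] 32 [0.5439 0.3781] [0.0161 0.1842]
[271.5 200.5] 12 [0.5493 0.1671] [ 0.0049 -0.0265]
[289.9 199.4] 11 [0.5544 0.1082] [ 0.0054 -0.0857]
[252.5 201.5] 12 [0.5446 0.2279] [0.005  0.0345]
```

View pics/c4.png

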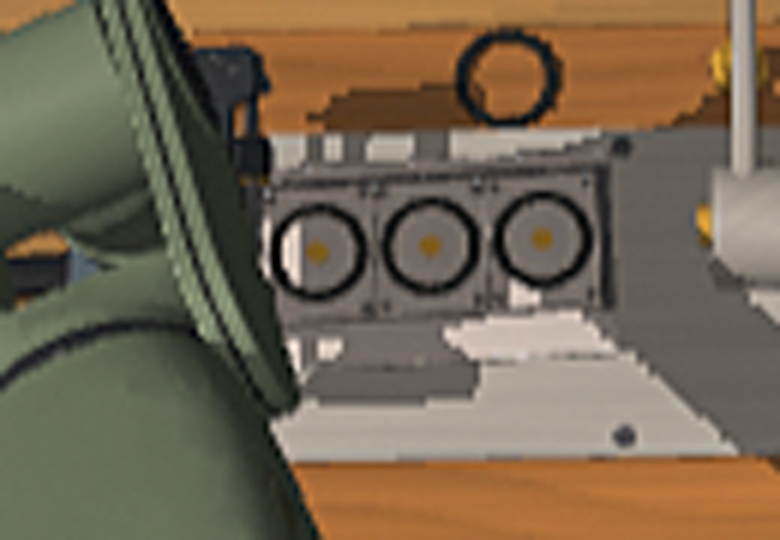

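All three rings are in line at crop (318,251), (430,246) and (542,239), x about 5 mm and 60 mm apart: the row is closed against fence and lip. One last small nudge, then I slide back to straddle the grip.

Request:
{"method": "play_rows", "body": {
  "deltas": [
    [[-0.001, 0, 0, 0, 0, 0, 0.5], [-0.0015, 0, 0, 0, 0, 0, 0.5], [0.01, 0, 0, 0, 0, 0, 0.5], [0.04, -0.002, 0.001, 0, 0, 0, 0.5], [0.07, -0.002, 0.004, 0, 0, 0, 0.5], [0.095, -0.002, 0.006, 0, 0, 0, 0.5], [0.095, -0.002, 0.006, 0, 0, 0, 0.5]]
  ]
}}

```text
time: 14.68
ee_pos: [0.5267, 0.3703, 0.0653]
orientation: [0.0, 0.678, 0.735, -0.0]
contact_force: [-0.6, 0.1, -0.4]
grip_width: 0.499
finger_force: 0.0
```

Run:
```python
from h import *
from station import *
st=state();print(st["contact_force"],st["time"],st["ee_pos"],local(CO,CY,st["ee_pos"]),st["grip_width"])
s=snapshot("top");t=snapshot("scene")
for c,a,p in dots(s):print(c,a,p.round(4),local(CO,CY,p).round(4))
f=lambda im,a,b,c,d,k:cv2.resize(im[a:b,c:d,::-1],None,fx=k,fy=k,interpolation=cv2.INTER_CUBIC)
cv2.imwrite("pics/c5.png",np.vstack([f(s["image"],170,240,190,320,5),f(t["image"],200,250,320,450,5)]))
```

```text
[-0.63321878  0.0702849  -0.37469408] 14.675 [0.52672054 0.3702776  0.06531516] [-0.00163809  0.17775408] 0.49930844509330236
[221.4 191. ] 364 [0.5766 0.3303] [0.045 0.134]
[271.5 200.5] 12 [0.5493 0.1671] [ 0.0049 -0.0265]
[290.3 199.2] 12 [0.5548 0.1068] [ 0.0057 -0.0871]
[252.9 201.4] 11 [0.5451 0.2267] [0.0054 0.0331]
[221.  216.5] 236 [0.4935 0.3257] [-0.0382  0.136 ]
```

View pics/c5.png

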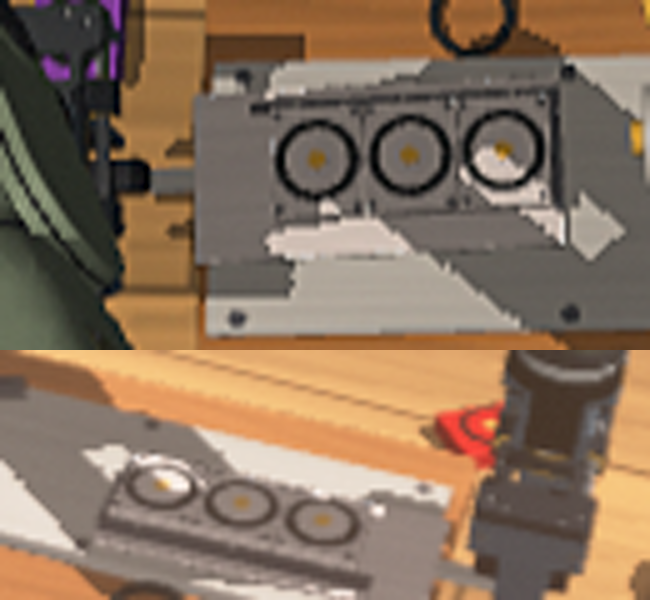

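The row is still closed (crop rings (317,159), (409,155), (503,150)) and the fingers straddle the grip. Closing gently.

Request:
{"method": "play_rows", "body": {
  "deltas": [
    [[0, 0, 0, 0, 0, 0, 0.35], [0, 0, 0, 0, 0, 0, 0.29], [0, 0, 0, 0, 0, 0, 0.27], [0, 0, 0, 0, 0, 0, 0.255], [0, 0, 0, 0, 0, 0, 0.24], [0, 0, 0, 0, 0, 0, 0.2], [0, 0, 0, 0, 0, 0, 0.15], [0, 0, 0, 0, 0, 0, 0.15]]
  ],
  "newtons": 15
}}

```text
time: 15.78
ee_pos: [0.5276, 0.3686, 0.0661]
orientation: [0.001, 0.679, 0.734, 0.0]
contact_force: [3.2, -2.3, 0.7]
grip_width: 0.242
finger_force: 15.0
```

Run:
```python
from h import *
from station import *
st=state();print(st["contact_force"],st["time"],st["ee_pos"],local(CO,CY,st["ee_pos"]),st["grip_width"],st["finger_force"])
s=snapshot("top")
D=dots(s)
for c,a,p in D:print(c,a,p.round(4),local(CO,CY,p).round(4),local(PO,PY,p).round(4))
print("tool in press",local(PO,PY,st["ee_pos"]).round(4))
im=s["image"];cv2.imwrite("pics/c6.png",cv2.resize(im[150:245,240:460,::-1],None,fx=3.6,fy=3.6,interpolation=cv2.INTER_CUBIC))
```

```text
[ 3.21181115 -2.33559089  0.6659773 ] 15.775 [0.527562   0.36858585 0.06607514] [-0.00093195  0.17600152] 0.24204932267973378 14.993313699960709
[221.7 190.6] 348 [0.5777 0.3295] [0.046  0.1331] [0.0568 0.3611]
[203.2 188.4] 5 [0.5837 0.3898] [0.0567 0.1928] [0.0652 0.4211]
[271.5 200.5] 12 [0.5493 0.1671] [ 0.0049 -0.0265] [0.0217 0.2   ]
[290.2 199.2] 11 [0.555  0.1073] [ 0.006  -0.0866] [0.025 0.14 ]
[252.6 201.5] 11 [0.5444 0.2275] [0.0048 0.034 ] [0.0193 0.2605]
[221.  216.6] 234 [0.4934 0.3257] [-0.0383  0.1359] [-0.0276  0.3607]
tool in press [0.0083 0.4022]
```

View pics/c6.png

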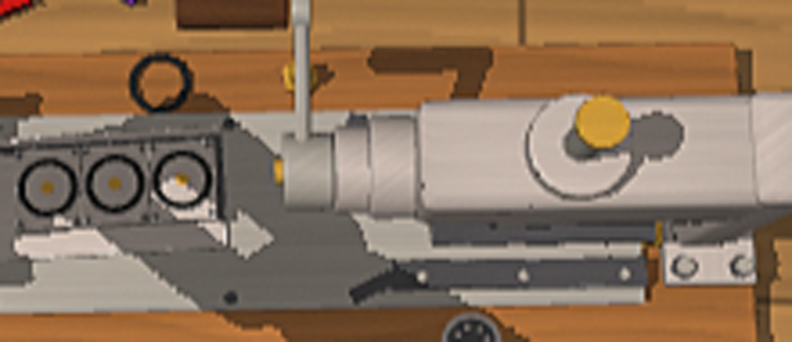

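Slot and strips are visible (−x strip along crop (420..645, 262..290)) and the row is intact. I check the slot centre, then align and slide.

Run:
```python
from h import *
from station import *
st=state()
s=dict(np.load("top0.npz"))
G=cv2.cvtColor(s["image"],cv2.COLOR_RGB2GRAY).astype(float)
for u in (365,375,385,395,405,412):
    d=np.diff(G[214:240,u]);i,j=int(d.argmin()),int(d.argmax())
    print(u,local(PO,PY,ray(s,u,214+i+.5,.071)).round(4),local(PO,PY,ray(s,u,214+j+.5,.066)).round(4))
R=ori(2.35)
T=lambda x,y:((*world(PO,PY,x,y),st["ee_pos"][2]),R)
deltas(st,[T(.0083,.4022),T(0,.39),T(0,.3)])
```

```text
365 [-0.0498 -0.0984] [-0.0782 -0.0979]
375 [-0.0504 -0.1303] [-0.04   -0.1314]
385 [-0.0509 -0.1623] [-0.0792 -0.1618]
395 [-0.0514 -0.1942] [-0.0379 -0.1958]
405 [-0.0488 -0.2263] [-0.0384 -0.228 ]
412 [-0.0491 -0.2487] [-0.0388 -0.2504]
[0.0, 0.0001, 0.0] [0.04, 0.04, 2.13]
[-0.0119, -0.0087, 0.0] [0.04, 0.04, 2.13]
[-0.1018, -0.012, 0.0001] [0.04, 0.04, 2.13]
```

Request:
{"method": "play_rows", "body": {
  "deltas": [
    [[0, 0, 0, 0, 0, 0.1, 0.15], [0, -0.0005, 0, 0, 0, 0.4, 0.15], [-0.001, -0.0015, 0, 0, 0, 0.8, 0.15], [-0.002, -0.003, 0, 0, 0, 1.2, 0.15], [-0.004, -0.0045, 0, 0, 0, 1.6, 0.15], [-0.006, -0.006, 0, 0, 0, 1.9, 0.15], [-0.009, -0.0075, 0, 0, 0, 2.1, 0.15], [-0.013, -0.0085, 0, 0, 0, 2.1, 0.15], [-0.018, -0.0088, 0, 0, 0, 2.1, 0.15], [-0.024, -0.009, 0, 0, 0, 2.1, 0.15], [-0.03, -0.0092, 0, 0, 0, 2.1, 0.15], [-0.036, -0.0095, 0, 0, 0, 2.1, 0.15]]
  ],
  "newtons": 25
}}

```text
time: 17.32
ee_pos: [0.5195, 0.3325, 0.066]
orientation: [-0.001, 0.693, 0.721, -0.0]
contact_force: [-0.6, 5.9, 0.9]
grip_width: 0.237
finger_force: 25.0
```

```bash
cat > chk.py <<'E'
from h import *
from station import *
st=state();print(st["contact_force"].round(1),st["time"],st["ee_pos"].round(4),"tool press",local(PO,PY,st["ee_pos"]).round(4))
s=snapshot("top");D=[p for c,a,p in dots(s) if 8<=a<=20]
for p in D:print("mould press",local(PO,PY,p).round(4))
E
cat > nxt.py <<'E'
from chk import *
import sys
R=ori(2.35)
deltas(st,[((*world(PO,PY,float(x),float(y)),st["ee_pos"][2]),R) for x,y in (a.split(",") for a in sys.argv[1:])])
E
python3 nxt.py 0,.3 0,.25
```

```text
[-0.6  5.9  0.9] 17.325 [0.5195 0.3325 0.066 ] tool press [-0.0012  0.3664]
mould press [0.0653 0.3645]
mould press [0.0673 0.3813]
mould press [0.003  0.2242]
mould press [0.004  0.1641]
mould press [0.0038 0.1038]
[-0.0664, 0.0014, -0.0001] [-0.1, -0.07, -0.11]
[-0.1164, 0.0015, -0.0001] [-0.1, -0.07, -0.11]
```

Request:
{"method": "play_rows", "body": {
  "deltas": [
    [[-0.003, 0, 0, 0, 0, 0, 0.15], [-0.009, 0.0005, 0, 0, 0, 0, 0.15], [-0.018, 0.001, 0, 0, 0, 0, 0.15], [-0.028, 0.001, 0, 0, 0, 0, 0.15], [-0.038, 0.001, 0, 0, 0, 0, 0.15], [-0.048, 0.001, 0, 0, 0, 0, 0.15], [-0.058, 0.001, 0, 0, 0, 0, 0.15], [-0.068, 0.001, 0, 0, 0, 0, 0.15], [-0.078, 0.001, 0, 0, 0, 0, 0.15], [-0.087, 0.001, 0, 0, 0, 0, 0.15], [-0.094, 0.001, 0, 0, 0, 0, 0.15], [-0.1, 0.001, 0, 0, 0, 0, 0.15]]
  ]
}}

```text
time: 18.88
ee_pos: [0.5248, 0.2326, 0.066]
orientation: [-0.001, 0.693, 0.721, -0.0]
contact_force: [0.7, 5.6, 2.3]
grip_width: 0.238
finger_force: 25.0
```

```bash
python3 nxt.py 0,.2 0,.16
```

```text
[0.7 5.6 2.3] 18.875 [0.5248 0.2326 0.066 ] tool press [-1.000e-04  2.665e-01]
mould press [0.0052 0.1241]
[-0.0665, 0.0002, -0.0001] [-0.08, -0.07, -0.1]
[-0.1065, 0.0003, -0.0001] [-0.08, -0.07, -0.1]
```

Request:
{"method": "play_rows", "body": {
  "deltas": [
    [[-0.003, 0, 0, 0, 0, 0, 0.15], [-0.008, 0, 0, 0, 0, 0, 0.15], [-0.014, 0, 0, 0, 0, 0, 0.15], [-0.02, 0, 0, 0, 0, 0, 0.15], [-0.026, 0, 0, 0, 0, 0, 0.15], [-0.033, 0, 0, 0, 0, 0, 0.15], [-0.041, 0, 0, 0, 0, 0, 0.15], [-0.049, 0, 0, 0, 0, 0, 0.15], [-0.056, 0, 0, 0, 0, 0, 0.15], [-0.062, 0, 0, 0, 0, 0, 0.15], [-0.066, 0, 0, 0, 0, 0, 0.15], [-0.068, 0, 0, 0, 0, 0, 0.15]]
  ]
}}

```text
time: 20.42
ee_pos: [0.5277, 0.1649, 0.066]
orientation: [-0.001, 0.693, 0.721, 0.0]
contact_force: [0.1, 5.8, 2.1]
grip_width: 0.241
finger_force: 25.0
```

```bash
python3 nxt.py 0,.16
```

```text
[0.1 5.8 2.1] 20.425 [0.5277 0.1649 0.066 ] tool press [0.     0.1987]
[-0.0387, 0.0, -0.0] [-0.07, -0.07, -0.09]
```

No side force: the carrier is captured in the slot. I let go, lean the tool back 40° and grip again.

Run:
```python
from h import *
from station import state
st=state();print(st["joints"].round(2))
deltas(st,[((*world(PO,PY,0,.195),.076),ori(2.35,20)),((*world(PO,PY,0,.190),.0745),ori(2.35,40))])
```

```text
[0.28 0.42 1.82 0.   0.9  0.24]
[-0.0034, -0.0001, -0.01] [-0.08, -20.05, -0.07]
[-0.0084, -0.0, -0.0085] [-0.1, -40.05, -0.06]
```

Request:
{"method": "play_rows", "body": {
  "deltas": [
    [[0, 0, 0, 0, 0, 0, 0.28], [0, 0, 0, 0, 0, 0, 0.4], [0, 0, 0, 0, 0, 0, 0.5], [-0.001, 0, -0.01, 0, -6, 0, 0.5], [-0.003, 0, -0.012, 0, -13, 0, 0.5], [-0.004, 0, -0.012, 0, -20, 0, 0.5], [-0.006, 0, -0.012, 0, -27, 0, 0.5], [-0.008, 0, -0.012, 0, -34, 0, 0.5], [-0.0085, 0, -0.011, 0, -40, 0, 0.5], [-0.0085, 0, -0.0085, 0, -40, 0, 0.5], [-0.0085, 0, -0.0085, 0, -40, 0, 0.5]]
  ]
}}

```text
time: 21.85
ee_pos: [0.5286, 0.1555, 0.0743]
orientation: [0.246, 0.651, 0.678, -0.237]
contact_force: [0.0, 0.5, -0.5]
grip_width: 0.496
finger_force: 0.0
```

Run:
```python
from h import *
from station import *
st=state();print(st["joints"].round(2),st["ee_pos"],local(PO,PY,st["ee_pos"]),st["contact_force"])
q=st["orientation"];print((ori(2.35,40).inv()*Rn.from_quat(q[[1,2,3,0]])).as_rotvec(degrees=True).round(2))
s=snapshot("scene");im=s["image"]
cv2.imwrite("pics/c7.png",cv2.resize(im[110:270,220:440,::-1],None,fx=3.6,fy=3.6,interpolation=cv2.INTER_CUBIC))
```

```text
[ 0.6   0.61  1.67 -0.6   1.32  0.85] [0.52857701 0.15549553 0.07433559] [0.00053671 0.18923267] [ 0.04772921  0.50420438 -0.5008294 ]
[ 0.04  0.04 -0.  ]
```

View pics/c7.png

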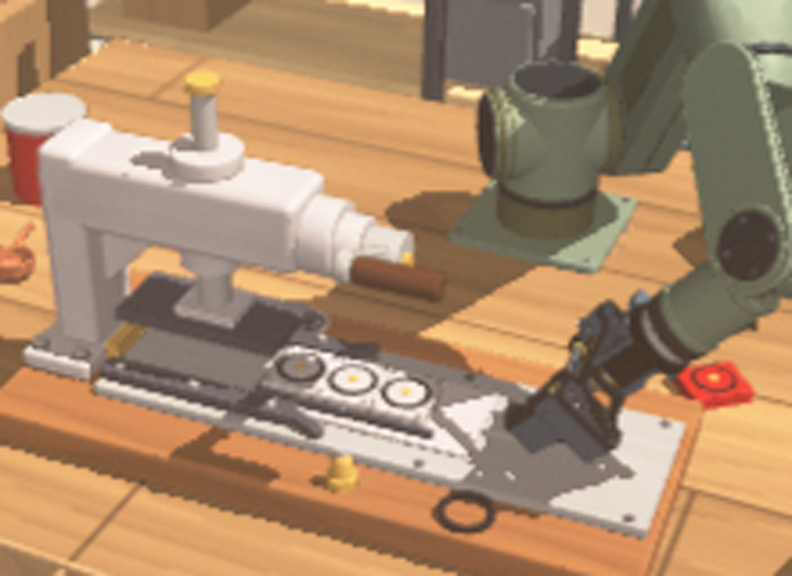

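The leaned gripper straddles the grip at crop (570,430) and the row is intact under the flared mouth. Closing.

Request:
{"method": "play_rows", "body": {
  "deltas": [
    [[0, 0, 0, 0, 0, 0, 0.35], [0, 0, 0, 0, 0, 0, 0.28], [0, 0, 0, 0, 0, 0, 0.26], [0, 0, 0, 0, 0, 0, 0.24], [0, 0, 0, 0, 0, 0, 0.2], [0, 0, 0, 0, 0, 0, 0.15], [0, 0, 0, 0, 0, 0, 0.15]]
  ],
  "newtons": 25
}}

```text
time: 22.78
ee_pos: [0.5283, 0.1557, 0.0746]
orientation: [0.247, 0.651, 0.678, -0.237]
contact_force: [-2.5, -0.1, 3.5]
grip_width: 0.239
finger_force: 25.0
```

Request:
{"method": "play_rows", "body": {
  "deltas": [
    [[-0.0023, 0, 0.0019, 0, 0, 0, 0.15], [-0.0061, 0, 0.0051, 0, 0, 0, 0.15], [-0.0115, 0, 0.0096, 0, 0, 0, 0.15], [-0.0176, 0, 0.0148, 0, 0, 0, 0.15], [-0.0238, 0, 0.0199, 0, 0, 0, 0.15], [-0.0299, 0, 0.0251, 0, 0, 0, 0.15], [-0.036, 0, 0.0302, 0, 0, 0, 0.15], [-0.0421, 0, 0.0354, 0, 0, 0, 0.15], [-0.0475, 0, 0.0399, 0, 0, 0, 0.15], [-0.0521, 0, 0.0437, 0, 0, 0, 0.15], [-0.0552, 0, 0.0463, 0, 0, 0, 0.15], [-0.0567, 0, 0.0476, 0, 0, 0, 0.15]]
  ]
}}

```text
time: 24.28
ee_pos: [0.5326, 0.0839, 0.0746]
orientation: [0.246, 0.651, 0.678, -0.235]
contact_force: [-2.1, 7.8, 5.3]
grip_width: 0.239
finger_force: 25.0
```

```bash
cat > l.py <<'E'
from h import *
from station import *
import sys
st=state();print(st["joints"].round(2),st["contact_force"].round(1),st["time"],"tool press",local(PO,PY,st["ee_pos"]).round(4),st["ee_pos"][2],st["grip_width"])
deltas(st,[((*world(PO,PY,0,float(y)),.0743),ori(2.35,40)) for y in sys.argv[1:]])
E
python3 l.py .05 .016
```

```text
[ 0.5   0.57  1.77 -0.65  1.24  0.82] [-2.1  7.8  5.3] 24.275 tool press [0.0016 0.1176] 0.07455829371848234 0.23894170232134507
[-0.0518, -0.0016, 0.0434] [0.13, -0.22, -0.08]
[-0.0779, -0.0017, 0.0652] [0.13, -0.22, -0.08]
```

Request:
{"method": "play_rows", "body": {
  "deltas": [
    [[-0.0023, -0.0003, 0.0019, 0, 0, 0, 0.15], [-0.0061, -0.0006, 0.0051, 0, 0, 0, 0.15], [-0.0115, -0.001, 0.0096, 0, 0, 0, 0.15], [-0.0176, -0.001, 0.0148, 0, 0, 0, 0.15], [-0.0238, -0.001, 0.0199, 0, 0, 0, 0.15], [-0.0299, -0.001, 0.0251, 0, 0, 0, 0.15], [-0.036, -0.001, 0.0302, 0, 0, 0, 0.15], [-0.0421, -0.001, 0.0354, 0, 0, 0, 0.15], [-0.0475, -0.001, 0.0399, 0, 0, 0, 0.15], [-0.0521, -0.001, 0.0437, 0, 0, 0, 0.15], [-0.0575, -0.001, 0.0482, 0, 0, 0, 0.15], [-0.0613, -0.001, 0.0514, 0, 0, 0, 0.15]]
  ]
}}

```text
time: 25.78
ee_pos: [0.5354, 0.0036, 0.0746]
orientation: [0.247, 0.651, 0.678, -0.235]
contact_force: [-1.6, 7.7, 4.8]
grip_width: 0.24
finger_force: 25.0
```

```bash
python3 l.py .025 .016
```

```text
[ 0.37  0.53  1.85 -0.73  1.15  0.77] [-1.6  7.7  4.8] 25.775 tool press [0.0011 0.0371] 0.07457474137178806 0.2401377702980104
[-0.0092, -0.0011, 0.008] [0.18, -0.18, -0.06]
[-0.0161, -0.0011, 0.0137] [0.18, -0.18, -0.06]
```

Request:
{"method": "play_rows", "body": {
  "deltas": [
    [[-0.0015, -0.0005, 0.0013, 0, 0, 0, 0.15], [-0.0038, -0.0005, 0.0032, 0, 0, 0, 0.15], [-0.0061, -0.0005, 0.0051, 0, 0, 0, 0.15], [-0.0084, -0.0005, 0.0071, 0, 0, 0, 0.15], [-0.0107, -0.0005, 0.009, 0, 0, 0, 0.15], [-0.0123, -0.0005, 0.0103, 0, 0, 0, 0.15], [-0.013, -0.0005, 0.0109, 0, 0, 0, 0.15], [-0.0134, -0.0005, 0.0113, 0, 0, 0, 0.15]]
  ]
}}

```text
time: 26.78
ee_pos: [0.5358, -0.0138, 0.0746]
orientation: [0.247, 0.651, 0.679, -0.235]
contact_force: [-1.5, 7.2, 5.5]
grip_width: 0.239
finger_force: 25.0
```

Request:
{"method": "play_rows", "body": {
  "deltas": [
    [[-0.0008, 0, 0.0006, 0, 0, 0, 0.15], [-0.0015, 0, 0.0013, 0, 0, 0, 0.15], [-0.0019, 0, 0.0016, 0, 0, 0, 0.15], [-0.0019, 0, 0.0016, 0, 0, 0, 0.15]]
  ]
}}

```text
time: 27.28
ee_pos: [0.5359, -0.0151, 0.0745]
orientation: [0.247, 0.651, 0.679, -0.234]
contact_force: [-1.9, 12.5, 7.5]
grip_width: 0.241
finger_force: 25.0
```

```bash
python3 l.py .016 .012
```

```text
[ 0.34  0.52  1.87 -0.75  1.12  0.76] [-1.9 12.5  7.5] 27.275 tool press [0.0008 0.0185] 0.07453754899155719 0.24058302186122724
[-0.0017, -0.0009, 0.0017] [0.24, -0.28, -0.07]
[-0.0048, -0.0009, 0.0043] [0.24, -0.28, -0.07]
```

Request:
{"method": "play_rows", "body": {
  "deltas": [
    [[-0.0008, 0, 0.0006, 0, 0, 0, 0.15], [-0.0015, 0, 0.0013, 0, 0, 0, 0.15], [-0.0015, 0, 0.0013, 0, 0, 0, 0.15]]
  ]
}}

```text
time: 27.65
ee_pos: [0.5361, -0.0152, 0.0745]
orientation: [0.246, 0.652, 0.679, -0.232]
contact_force: [-4.9, 20.4, 10.8]
grip_width: 0.237
finger_force: 25.0
```

```bash
python3 l.py .016
python3 - <<'E'
from h import *
from station import *
s=snapshot("scene");im=s["image"]
cv2.imwrite("pics/c8.png",cv2.resize(im[150:260,220:370,::-1],None,fx=5,fy=5,interpolation=cv2.INTER_CUBIC))
for n,p,z in [("carrier front",(0,-.27),.063),("stop",(0,-.27),.077)]:print(n,(proj(s,[*world(PO,PY,*p),z])-[220,150])*5)
E
```

```text
[ 0.34  0.52  1.87 -0.74  1.12  0.76] [-4.9 20.4 10.8] 27.65 tool press [0.001  0.0183] 0.07449879518022497 0.23743931496820714
[-0.0017, -0.001, 0.0016] [0.3, -0.48, -0.15]
carrier front [187.26358533 264.97624315]
stop [185.83984164 250.62903767]
```

View pics/c8.png

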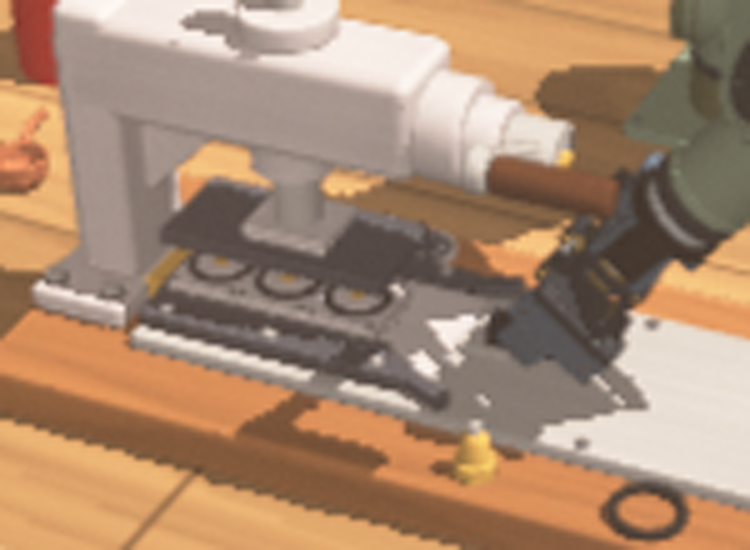

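The carrier is home (20 N against the stop with no more travel) and the moulds lie in a row under the platen, rings at crop (220,263), (288,280) and (358,295). I relax, open, and back out along the tool axis.

Request:
{"method": "play_rows", "body": {
  "deltas": [
    [[0.0008, 0, -0.0006, 0, 0, 0, 0.15], [0.0008, 0, -0.0006, 0, 0, 0, 0.22], [0.0008, 0, -0.0006, 0, 0, 0, 0.26], [0.0008, 0, -0.0006, 0, 0, 0, 0.3], [0.0008, 0, -0.0006, 0, 0, 0, 0.4], [0.0008, 0, -0.0006, 0, 0, 0, 0.5], [0.001, 0, -0.01, 0, 0, 0, 0.5], [0.001, 0, -0.03, 0, 0, 0, 0.5], [0.001, 0, -0.06, 0, 0, 0, 0.5], [0.001, 0, -0.09, 0, 0, 0, 0.5], [0.001, 0, -0.12, 0, 0, 0, 0.5], [0.001, 0, -0.12, 0, 0, 0, 0.5]]
  ]
}}

```text
time: 29.2
ee_pos: [0.5324, 0.0594, 0.1672]
orientation: [0.248, 0.651, 0.678, -0.235]
contact_force: [-0.1, -0.6, -0.3]
grip_width: 0.5
finger_force: 0.0
```

```bash
python3 l.py
python3 - <<'E'
from h import *
from station import *
for n in("scene","top"):
    s=snapshot(n);im=s["image"];G=cv2.cvtColor(im,cv2.COLOR_RGB2HSV)
    if n=="scene":
        cv2.imwrite("pics/c9.png",cv2.resize(im[150:260,230:370,::-1],None,fx=5,fy=5,interpolation=cv2.INTER_CUBIC))
        m=cv2.inRange(G,(12,70,50),(35,255,255));m[:196]=0;m[216:]=0;m[:,:256]=0;m[:,300:]=0
        k,l,t,c=cv2.connectedComponentsWithStats(m)
        for i in range(1,k):print("dot",c[i].round(1),t[i,4],local(PO,PY,ray(s,*c[i],.081)).round(4))
    else:
        V=cv2.cvtColor(im,cv2.COLOR_RGB2GRAY);m=cv2.inRange(V,0,45);a,b=proj(s,[*world(PO,PY,0,.0275),.093]).astype(int)
        m[:b-8]=0;m[b+9:]=0;m[:,:a-20]=0;m[:,a+20:]=0
        y,x=np.nonzero(m);print(len(x),x.min() if len(x) else 0,x.max() if len(x) else 0,"left end",local(PO,PY,ray(s,x.min()-.5,np.median(y),.093)).round(4) if len(x) else "")
E
```

```text
[ 0.46  0.45  1.71 -0.64  1.37  0.68] [-0.1 -0.6 -0.3] 29.2 tool press [0.0004 0.0931] 0.16723729037632637 0.4997415183477425
dot [256.6 200.4] 7 [ 0.0079 -0.2679]
dot [263.8 201.6] 5 [ 0.0041 -0.2372]
dot [277.5 205.3] 6 [ 0.0064 -0.1748]
dot [291.  208.5] 6 [ 0.0055 -0.1164]
52 305 333 left end [-0.0064  0.0938]
```

View pics/c9.png

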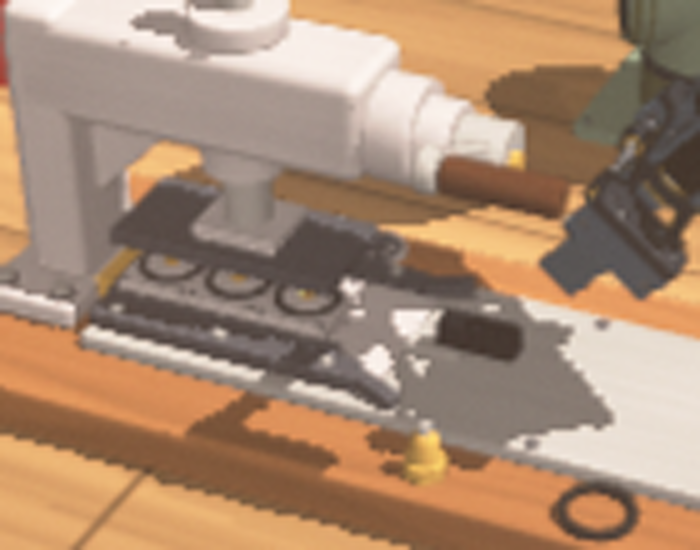

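The grip stands free at crop (480,336), the gripper is clear of it, and the moulds measure press y −237, −175 and −116 (nominal −234, −174, −114), in a row. Handing in.

```bash
python3 -c "
from station import *
print(finish_job())"
```

```text
the job is handed in; nothing more can be done
None
```

I handed the job in at about 29 s of the 67 s allowed, but the hand-in gave back no verdict. The last pictures and forces show the three moulds in a closed row against fence and lip, the carrier home against the brass stop, and the gripper open and clear.

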